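# Unlock the cam and push the wheel carriage under the bearing puller

### The job

The wheel on the carriage has to go under the bearing puller's spindle. With a fingertip, push the cam lever round to its stop pin so that the cam plate turns its low point to the carriage, and only then push the carriage forward by its upright rear plate until it is fully home. Leave the wheel sitting on the carriage without lifting it, leave the other things on the counter where they are, and finish with the hand clear.

Things in the scene. Friction and masses are not known exactly. Their poses are not given: they have to be found in the camera images.
- bench: Puller bench, fixed: dark steel bed plate 185 x 360 x 12 mm (x -80 to 105, y -185 to 175 mm) carrying a cast puller in faded yellow enamel. Origin on the counter, z up; its y axis is the carriage's forward direction (roughly the robot's left), its x axis points away from the robot. Two guide rails, tops 22 mm up, flank the carriage at x -43 and 43 mm.
- spindle (a point): Lower end of the puller's spindle (22 mm thick), at bench x 0, y -30, height 86 mm; the wheel belongs right under it. The puller's column stands at bench x 44 to 102, y -75 to 15 mm; its arm reaches over to x = -25 mm at y -54 to -6 mm, 150 to 215 mm up; its hand lever (not used) rises from the column to bench x 123, y -90, 370 mm up.
- cam_pivot (a point): Point on the vertical axis of the cam, at the top of its hub, 50 mm above the counter; bench x 0, y 90 mm. The cam plate is a steel disc of radius 34 mm, 18 to 30 mm above the counter, its centre 20 mm off the pivot. A fixed round stop pin, 10 mm thick and 50 mm high, stands at bench x 62, y 76 mm.
- cam (a joint): Cam angle in rad, growing clockwise seen from above; starts at 0.1 to 0.8. 0: high point towards the carriage's nose, lever along bench -x (to the robot). 3.14: hard stop, lever along bench +x at the stop pin, low point towards the carriage. At angle a the lever points along bench (x, y) = (-cos a, sin a), so it sweeps over +y. Stays where left; dry friction 0.28 N m.
- lever_knob (a point): Middle of the black upright post (18 mm thick, 34 to 66 mm above the counter) at the end of the cam lever, 95 mm from the pivot. The lever is a straight steel bar 16 mm wide, 34 to 46 mm above the counter, from the pivot to the post.
- carriage (a joint): Travel of the carriage (follower slide) along bench +y, m: 0 back, 0.040 fully home (hard stop). It stays where it is left; dry friction 3 N. While the cam is not near its low point the cam blocks it after 2 to 8 mm.
- push_face (a point): Centre of the rear face (facing bench -y) of the upright plate at the carriage's rear end: 70 mm wide along bench x, 8 mm thick, 20 to 80 mm above the counter. Moves with the carriage; bench y = -160 mm when back. In front of it the carriage is a flat deck 70 mm wide, its top 28 mm above the counter.
- wheel_mid (a point): Centre of the grey resin skate wheel, 54 mm across, 34 mm high, 90 g, loose on the carriage, flat side down on a 16 mm thick stub post (3 mm play); centre 45 mm above the counter, 90 mm ahead of the push face.
- spare_mid (a point): Centre of a spare skate wheel of the same kind standing loose on the counter, flat side down; leave alone.
- cup: Copper-finish deck bolt cup, 60 mm across, 45 mm high, loose on the counter; origin at its underside; leave alone.
- scraper: Grip scraper with rubber handle, 160 mm long along its x, 50 mm wide, 18 mm high, loose; origin at its underside; leave alone.
- axle: Rusty steel axle with hanger block and nuts, 200 mm long along its x, 16 mm thick, loose; origin at its underside; leave alone.
- wheel: The same wheel's own frame, origin at the centre of its underside, z up along its axis.
There are look-alikes about, which are no part of the job. Leave any green look-alike of the wheel alone.

How it is judged:
On the way, in this order (a step that is already met when the one before it is completed fails the run):
1. the cam is turned to its low point while the carriage is still back (value of joint cam above 2.85 rad and value of joint carriage below 0.014 m), for 0.2 s.
2. the carriage is pushed home (value of joint carriage above 0.037 m), for 0.2 s.
At the end, for the whole second after the job is handed in: The cam lever is at its stop (angle above 2.85 rad), the carriage is home (travel over 37 of 40 mm), and the wheel rests upright and level on the carriage with its centre within 9 mm of the spindle's axis (value of joint cam above 2.85 rad and value of joint carriage above 0.037 m and horizontal distance between wheel_mid and spindle below 0.009 m and height (world z) of wheel_mid between 0.04 and 0.05 m and angle between wheel_mid's own z axis and vertical below 0.12 rad and linear speed of wheel below 0.02 m/s); the robot touches nothing.
It fails at once if the carriage is forced more than 14 mm forward before the cam is near its low point (value of joint carriage above 0.014 m and value of joint cam below 2.6 rad).
It fails at once if the wheel is lifted more than 12 mm off the carriage (height (world z) of wheel_mid above 0.057 m).
It fails at once if the wheel comes off its post (height (world z) of wheel_mid below 0.035 m or angle between wheel_mid's own z axis and vertical above 0.5 rad).
It fails at once if the spare wheel, cup, scraper or axle is moved more than 20 mm (distance of any of spare_mid, cup, scraper, axle from where it was at the start of the episode above 0.02 m).
It also fails if it takes over 62 s, if anything falls off the work surface, if the arm or the gripper's body presses on something with over 40 N, if the wrist force passes 120 N, or if a joint passes its speed limit or range.

### The arm

A 7-joint arm with a two-finger parallel gripper is mounted at the origin on the work surface. World frame = base frame: x ahead of the robot, y to its left, z up, the work surface at z = 0. Lengths are in m, angles in rad, forces in N, time in s.
With the tool pointing down it reaches from about 0.4 to 0.85 m from the base axis. Payload 10.4 kg.
Tool frame: the origin (TCP) lies midway between the tips of the shut fingers; the grasp point (between the pads) lies 19 mm behind it; y points along the fingers, x is the direction in which the jaws open and shut, and the axes are right-handed (so a half turn about y gives the same grasp; the last joint's range is limited). The gripper opens to 87 mm and grips with 3 to 60 N. Pads are 19 mm wide; open, the fingers measure 117 mm over their backs; the gripper's body (75 mm by 190 mm) begins 51 mm behind the grasp point.
Start: joints at [-1.126, 0.332, -0.065, 1.46, 0.022, 1.35, -0.088], TCP at [0.282, 0.558, 0.223] pointing down, gripper open.
Joint ranges: [-2.6, 2.6], [-0.5, 2.12], [-1.47, 1.34], [0.16, 2.42], [-1.27, 4.41], [0.06, 2.06], [-2.6, 2.6]. Speed limits (rad/s): [2.22, 2.22, 2.79, 2.79, 3.14, 3.14, 3.14].

### API

Orientations are given as a unit quaternion [x, y, z, w].
In Python, from bench import r gives the robot as it stands. The module is installed in compiled form; this text tells all that it offers.
- The arm moves only by the tool arm_command, never from a script. Its argument "deltas" is one flat list of numbers, 6 for each row, row after row: the shift along the tool's x, y, z in m, then the turn, a rotation vector about the tool's x, y, z in degrees. In form: [tx, ty, tz, ax, ay, az, tx, ty, tz, ax, ay, az, ...]. A call has 1 to 8 rows; each row is the pose to reach, as a shift and turn from the pose commanded when the call began, along the tool's axes at that moment; what a row does not reach only later rows make up. A row lasts 1/8 s, in which the tool goes at most 62.5 mm and 10.7 degrees, less where a joint would pass 70% of its speed; a pose out of reach is approached as far as the arm can. A call with a gripper value outside its range is refused whole. "hand" is the opening, from 0 (shut) to 1 (fully open), set as the call begins (left out, the last holds). The fingers move at their own pace and stop on an object; "grip_force" is the grip in N (left out, the last holds). Time passes only in rows, so rows that repeat a pose let the fingers close. It gives the time, the measured TCP pose, the force and the opening at its end, in the units of the state.
- r.read_state(): the state, without advancing time (a new reading comes with each control period).
- r.camera(name): name is "side" or "top"; returns a dict with "image" (400x640x3 uint8, red, green, blue), "intrinsics" (3x3 intrinsics, pixels), "world_from_camera" (4x4, takes a point from camera to world coordinates). Camera axes: x right, y down, z forward; pixel columns grow to the right and rows downward; lengths in m; the calibration is good to about 2 mm. A picture is of the moment at which its call begins. There is no depth.
- r.close_job(): hands the job in, once; it reports no verdict.
Trained networks look in a picture, given as the dict that the camera call returned (one of the last four; its "shot" number tells which), for a name from the list of things; names that differ only in an ending like _2 or _b are one class to them, and where a whole thing is asked for, a point or a joint stands for the part that bears it (a point fixed in the world has none). Each returns a list of dicts, best first, with "conf" (0 to 1); they miss things now and then, are a little off and sometimes report something else, mostly with a low value. They report only what shows in the picture. A call takes as long as a camera call. They do not tell look-alikes from the thing itself.
- r.boxes_of(picture, query): "centre" ([row, column] in pixels, amid what is visible of it).
- r.regions_of(picture, query): "region" (400x640 bool, what is visible of it) and "centre" ([row, column] in pixels, amid what is visible of it).
The state is a dict: "time": time; "joint_positions": joint angles; "joint_vel": joint speeds; "joint_torque": joint torques, N m; "ee_pos": TCP position; "eef_rot": TCP orientation; "ft_force": force on the tool from outside, world axes, zero at the start; "torque": the same for the moment, N m; "width": finger opening in m.
Only numpy, scipy, OpenCV 4.12 (cv2) and the standard library are available. Lean on these libraries where they do the work, as an engineer would, in place of code of your own. Each camera call takes 0.05 s, during which the arm holds its last target.

## Working session

There is one attempt and no reset: what is moved stays moved. The work goes in short steps, Python scripts to look and compute and a tool call to move; the robot and the scene stay as the last step left them, time stands still between calls to the robot, and variables do not carry over. Pictures are saved under pics/ and viewed, and the job is handed in when it is done.

Besides the shell and the picture viewer there is one more tool, called after "Emit:" as a command line: name --argument value ..., lists and objects as JSON in quotes. arm_command: Moves the arm, as the interface text tells. Its arguments: {"type":"object","properties":{"deltas":{"type":"array","items":{"type":"number"}},"hand":{"type":"number"},"grip_force":{"type":"number"}},"required":["deltas"]}

```bash
mkdir -p pics
cat > h.py <<'E'
from bench import r
import numpy as np, cv2, json
from scipy.spatial.transform import Rotation as R
def snap(n,tag):
    p=r.camera(n); cv2.imwrite(f'pics/{tag}.png',p['image'][:,:,::-1]); return p
def ray(p,px,z):
    K=np.array(p['intrinsics']);T=np.array(p['world_from_camera'])
    d=T[:3,:3]@np.linalg.inv(K)@np.array([px[1],px[0],1.]);o=T[:3,3]
    return o+d*(z-o[2])/d[2]
def proj(p,X):
    K=np.array(p['intrinsics']);T=np.linalg.inv(np.array(p['world_from_camera']))
    c=K@(T[:3,:3]@np.array(X)+T[:3,3]); return np.round([c[1]/c[2],c[0]/c[2]],1)
E
python3 - <<'E'
from h import *
np.set_printoptions(precision=4,suppress=True)
s=r.read_state();print(s['time'],s['ee_pos'],s['eef_rot'],s['width'],R.from_quat(s['eef_rot']).as_matrix())
for n in('top','side'):
    p=snap(n,n+'0')
    print(n,np.array(p['world_from_camera']))
    for q,z in(('lever_knob',.066),('push_face',.08),('wheel_mid',.062),('spare_mid',.034),('cam_pivot',.05),('bench',0.012),('cup',.045),('scraper',.01),('axle',.01),('cam',.03)):
        try:
            for b in r.boxes_of(p,q)[:4]: print(q,round(b['conf'],2),b['centre'],ray(p,b['centre'],z))
        except Exception as e: print(q,e)
E
```

```text
0.0 [0.2817 0.5575 0.2217] [ 0.6026  0.3701 -0.3709 -0.602 ] 0.08668959588870159 [[ 0.4509 -0.0006 -0.8926]
 [ 0.8926 -0.0013  0.4509]
 [-0.0014 -1.     -0.0001]]
top [[ 0.0073 -0.9884  0.1515  0.4185]
 [-0.9994 -0.0122 -0.0321  0.064 ]
 [ 0.0336 -0.1512 -0.9879  0.9866]
 [ 0.      0.      0.      1.    ]]
lever_knob 0.57 [212.3, 266.5] [0.5277 0.1412 0.066 ]
push_face 0.76 [200.3, 342.3] [ 0.555  -0.0281  0.08  ]
push_face 0.52 [190.7, 303.2] [0.5756 0.0595 0.08  ]
wheel_mid 0.77 [120.1, 284.2] [0.7456 0.1057 0.062 ]
wheel_mid 0.67 [193.0, 332.0] [ 0.5742 -0.0064  0.062 ]
spare_mid 0.67 [124.3, 343.1] [ 0.7476 -0.0353  0.034 ]
spare_mid 0.62 [190.5, 332.1] [ 0.5849 -0.0088  0.034 ]
cam_pivot 0.97 [190.1, 300.5] [0.5821 0.0656 0.05  ]
bench 0.83 [190.1, 302.2] [0.5888 0.0616 0.012 ]
cup 0.7 [139.0, 221.9] [0.7025 0.2518 0.045 ]
scraper 0.63 [262.9, 350.2] [ 0.4167 -0.0534  0.01  ]
axle 0.79 [299.8, 222.7] [0.3308 0.2412 0.01  ]
cam 0.72 [207.3, 267.9] [0.5438 0.1412 0.03  ]
side [[ 0.9401 -0.2087  0.2695  0.3067]
 [-0.3406 -0.5486  0.7635 -0.6593]
 [-0.0115 -0.8096 -0.5869  0.6627]
 [ 0.      0.      0.      1.    ]]
lever_knob 0.62 [198.2, 296.7] [0.5231 0.1194 0.066 ]
push_face 0.77 [243.6, 340.5] [ 0.5567 -0.0868  0.08  ]
wheel_mid 0.77 [195.8, 379.7] [0.7255 0.0593 0.062 ]
wheel_mid 0.76 [227.8, 331.2] [ 0.5646 -0.0128  0.062 ]
wheel_mid 0.26 [212.1, 341.6] [0.6092 0.0322 0.062 ]
spare_mid 0.96 [229.3, 406.0] [ 0.7417 -0.0508  0.034 ]
spare_mid 0.18 [271.7, 274.7] [ 0.4126 -0.0727  0.034 ]
cam_pivot 0.58 [211.2, 336.5] [0.6049 0.0537 0.05  ]
cup 0.67 [214.7, 333.3] [0.5947 0.0495 0.045 ]
scraper 0.65 [275.6, 272.9] [ 0.4101 -0.06    0.01  ]
axle 0.73 [210.6, 340.3] [0.6347 0.0991 0.01  ]
axle 0.69 [200.7, 217.0] [0.3354 0.2592 0.01  ]
cam 0.65 [198.0, 298.3] [0.5405 0.1657 0.03  ]
```

Run:
```python
import cv2
for n in('top','side'):
    i=cv2.imread(f'pics/{n}0.png')
    c=i[100:320,190:430] if n=='top' else i[120:320,190:440]
    cv2.imwrite(f'pics/{n}0c.png',cv2.resize(c,None,fx=3,fy=2.7 if n=='x' else 3,interpolation=cv2.INTER_CUBIC)[:600,:800])
```

```text
(no output)
```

View pics/top0.png

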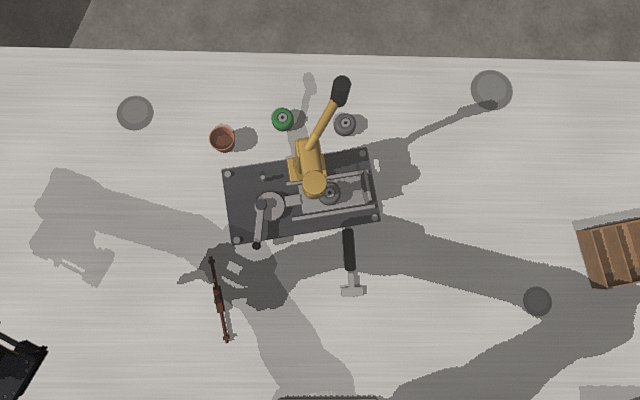

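View pics/top0c.png

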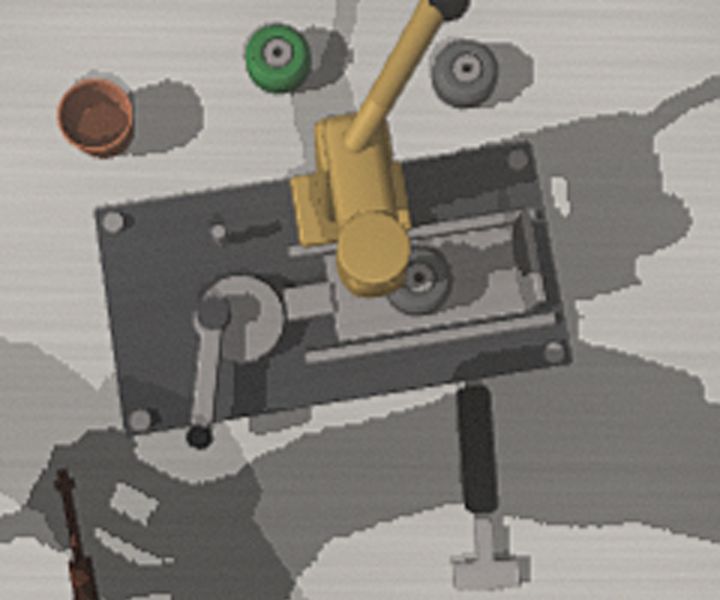

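View pics/side0c.png

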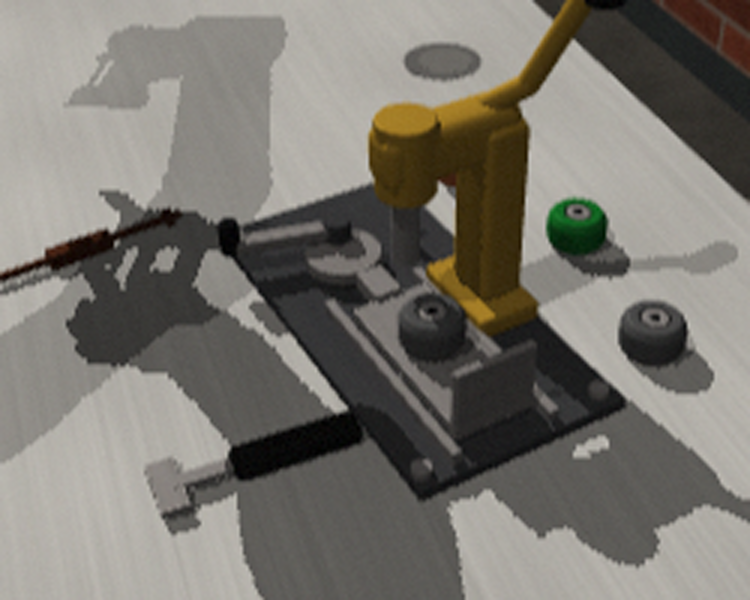

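```bash
cat > pose.py <<'E'
from h import *
from scipy.optimize import least_squares
np.set_printoptions(precision=4,suppress=True)
p=r.camera('top')
C=lambda x,y:np.array([100+y/3,190+x/3])
pts=[((.105,.175,.012),C(96,209)),((.105,-.185,.012),C(529,142)),((-.08,-.185,.012),C(572,362)),((-.08,.175,.012),C(126,435)),
((.062,.076,.05),C(218,230)),((0,.09,.05),C(214,311))]
W=lambda q,X:np.array([q[0]+np.cos(q[2])*X[0]-np.sin(q[2])*X[1],q[1]+np.sin(q[2])*X[0]+np.cos(q[2])*X[1],X[2]])
f=lambda q:np.concatenate([proj(p,W(q,X))-c for X,c in pts])
s=least_squares(f,[.59,.05,.15],diff_step=1e-3)
print(s.x,s.fun.reshape(-1,2))
q=s.x
def inv(X):
    d=np.array(X[:2])-q[:2];c,s_=np.cos(q[2]),np.sin(q[2]);return np.array([c*d[0]+s_*d[1],-s_*d[0]+c*d[1]])
k=inv(ray(p,C(199,436),.066)); print('knob bench',k,'ang',np.arctan2(k[1]-.09,-k[0]),np.hypot(k[0],k[1]-.09))
print('wheel',inv(ray(p,C(419,277),.062)))
for n,X in dict(piv=(0,.09,.05),pin=(.062,.076,.05),face=(0,-.16,.05),facehome=(0,-.12,.05),spindle=(0,-.03,.086)).items(): print(n,W(q,X))
E
python3 pose.py
```

```text
[0.5634 0.0675 0.155 ] [[-1.5667 -0.6   ]
 [ 0.7667  1.7667]
 [ 1.7333  0.3333]
 [-0.5    -1.6   ]
 [-0.1667  0.5333]
 [-0.0667 -0.7333]]
knob bench [-0.0937  0.1101] ang 0.21108945332316562 0.09581731532848739
wheel [ 0.0016 -0.0697]
piv [0.5495 0.1565 0.05  ]
pin [0.6129 0.1522 0.05  ]
face [ 0.5881 -0.0905  0.05  ]
facehome [ 0.5819 -0.051   0.05  ]
spindle [0.568  0.0379 0.086 ]
```

```bash
sed -i 's/return np.round(\(.*\),1)$/return np.array(\1)/' h.py; python3 pose.py
python3 - <<'E'
from h import *
p=r.camera('side')
i=p['image'][:,:,::-1].copy()
q=[0.5634,0.0675,0.155]
E
```

```text
[0.564  0.0671 0.1723] [[-0.5427 -1.0472]
 [-0.6689  1.0217]
 [ 0.076   0.8246]
 [ 0.4165 -0.6492]
 [ 0.1919  0.3483]
 [ 0.3508 -0.4286]]
knob bench [-0.0923  0.1122] ang 0.23601212604776295 0.09495669860232049
wheel [-0.0002 -0.0692]
piv [0.5486 0.1558 0.05  ]
pin [0.612  0.1526 0.05  ]
face [ 0.5914 -0.0905  0.05  ]
facehome [ 0.5846 -0.0511  0.05  ]
spindle [0.5691 0.0376 0.086 ]
```

Candidates, in top-view pixels (col,row). Wheel: the grey one on the carriage at (330,192); not the grey spare at (345,124) or the green one at (282,119). Knob: the black post at (256,245); not the black hub at (261,204), the hand-lever grip at (341,90) or the scraper handle at (348,248). In the close crop, the chosen knob is at the end of the bar and the chosen wheel is on the deck.

```bash
cat > plan.py <<'E'
from h import *
np.set_printoptions(precision=4,suppress=True)
PIV=np.array([.5486,.1558]); YAW=.1723
def rows(wps, cur=None):
    """wps: list of (x,y,z,Jdeg) world; prints tool deltas rel. to measured pose"""
    s=r.read_state(); P=np.array(s['ee_pos']);M=R.from_quat(s['eef_rot'])
    out=[]
    for x,y,z,J in wps:
        j=np.radians(J);T=R.from_matrix(np.array([[np.cos(j),0,-np.sin(j)],[np.sin(j),0,np.cos(j)],[0,-1,0]]))
        d=M.inv().apply(np.array([x,y,z])-P); w=(M.inv()*T).as_rotvec(degrees=True)
        out+= [[round(float(v),4) for v in d]+[round(float(v),1) for v in w]]
    print('t',s['time'],'pos',P,'J',np.degrees(np.arctan2(M.as_matrix()[1,0],M.as_matrix()[0,0])),'F',np.array(s['ft_force']),'q',np.array(s['joint_positions']))
    for o in out: print(o)
def lin(a,b,n): return [tuple(np.array(a)+(np.array(b)-np.array(a))*(i+1)/n) for i in range(n)]
def push(a,z=.044,lead=0):
    """finger pose when cam at a"""
    L=np.pi-a+YAW; Lb=np.degrees(L)
    J=10+(Lb-10)*(130/166.); n=np.radians(J-90); 
    c=PIV+.095*np.array([np.cos(L),np.sin(L)])-(.0185+lead)*np.array([np.cos(n),np.sin(n)])
    return (c[0],c[1],z,J)
E
python3 - <<'E'
from plan import *
print(push(.236),push(.236,lead=.015))
rows(lin((.2817,.5575,.222,63.2),(.40,.22,.2,115),8))
E
```

```text
(np.float64(0.4419690868440915), np.float64(0.14761881876435493), 0.044, np.float64(140.27429909549497)) (np.float64(0.4323823936551463), np.float64(0.13608212453675955), 0.044, np.float64(140.27429909549497))
t 1.25 pos [0.2818 0.5579 0.2226] J 63.19706209244544 F [ 0.197  -0.3807 -0.9002] q [-1.1256  0.3322 -0.0647  1.4601  0.0216  1.3499 -0.0885]
[-0.0314, 0.0033, -0.0323, -0.0, -6.5, 0.0]
[-0.0624, 0.006, -0.0645, -0.0, -13.0, 0.0]
[-0.0933, 0.0088, -0.0967, -0.0, -19.4, 0.0]
[-0.1243, 0.0115, -0.1289, -0.0, -25.9, 0.0]
[-0.1553, 0.0143, -0.1612, -0.0, -32.4, 0.0]
[-0.1863, 0.017, -0.1934, -0.0, -38.9, 0.0]
[-0.2173, 0.0198, -0.2256, 0.0, -45.3, 0.0]
[-0.2483, 0.0225, -0.2578, 0.0, -51.8, 0.0]
```

Emit:
arm_command --deltas '[-0.031,0.003,-0.032,0,-6.5,0,-0.062,0.006,-0.064,0,-13,0,-0.093,0.009,-0.097,0,-19.5,0,-0.124,0.011,-0.129,0,-26,0,-0.155,0.014,-0.161,0,-32.5,0,-0.186,0.017,-0.193,0,-39,0,-0.217,0.02,-0.226,0,-45.5,0,-0.248,0.022,-0.258,0,-52,0]' --hand 0

```text
time: 2.25
ee_pos: [0.4007, 0.2187, 0.2006]
eef_rot: [0.378, 0.598, -0.598, -0.378]
ft_force: [0.2, 0.5, -0.3]
width: 0.015
```

Run:
```python
from plan import *
rows(lin((.40,.22,.2,115),push(.236,z=.13,lead=.02),4)+lin(push(.236,z=.13,lead=.02),push(.236,z=.046,lead=.02),4))
```

```text
t 2.25 pos [0.4007 0.2187 0.2006] J 115.40317206886488 F [ 0.2238  0.4571 -0.316 ] q [-0.7083 -0.0305  0.1068  1.9209  0.0033  1.2505  1.4116]
[-0.0215, 0.0181, 0.0029, 0.0, -5.9, 0.0]
[-0.0445, 0.0356, 0.0057, 0.0, -12.2, 0.0]
[-0.0674, 0.0531, 0.0085, 0.0, -18.6, 0.0]
[-0.0904, 0.0706, 0.0114, 0.0, -24.9, 0.0]
[-0.0904, 0.0916, 0.0114, 0.0, -24.9, 0.0]
[-0.0904, 0.1126, 0.0114, 0.0, -24.9, 0.0]
[-0.0904, 0.1336, 0.0114, 0.0, -24.9, 0.0]
[-0.0904, 0.1546, 0.0114, 0.0, -24.9, 0.0]
```

Emit:
arm_command --deltas '[-0.022,0.018,0.003,0,-6,0,-0.045,0.036,0.006,0,-12,0,-0.067,0.053,0.008,0,-18.5,0,-0.09,0.071,0.011,0,-25,0,-0.09,0.09,0.011,0,-25,0,-0.09,0.11,0.011,0,-25,0,-0.09,0.13,0.011,0,-25,0,-0.09,0.154,0.011,0,-25,0]'

```text
time: 3.25
ee_pos: [0.429, 0.1343, 0.0463]
eef_rot: [0.241, 0.665, -0.665, -0.24]
ft_force: [-0.1, 1.0, 0.3]
width: 0.0007
```

Run:
```python
from plan import *
rows([push(a,lead=l) for a,l in((.236,.01),(.236,0),(.3,0),(.38,0),(.46,0),(.54,0),(.62,0),(.7,0))])
p=snap('top','top1'); snap('side','side1')
i=cv2.imread('pics/top1.png')[180:290,200:360];j=cv2.imread('pics/side1.png')[120:300,200:420]
cv2.imwrite('pics/c1.png',cv2.resize(i,None,fx=4,fy=4));cv2.imwrite('pics/d1.png',cv2.resize(j,None,fx=3,fy=3))
```

```text
t 3.25 pos [0.429  0.1343 0.0463] J 140.19911451849904 F [-0.1111  1.0159  0.3368] q [-0.606   0.1358  0.213   2.1107 -0.0369  0.8973  2.0751]
[-0.0015, 0.0023, -0.0085, 0.1, -0.1, -0.0]
[-0.0014, 0.0023, -0.0185, 0.1, -0.1, -0.0]
[0.0029, 0.0023, -0.0236, 0.1, 2.8, -0.0]
[0.0079, 0.0023, -0.0302, 0.1, 6.4, -0.0]
[0.0123, 0.0023, -0.0373, 0.1, 10.0, -0.0]
[0.0162, 0.0023, -0.0446, 0.1, 13.6, -0.0]
[0.0195, 0.0023, -0.0522, 0.1, 17.2, -0.0]
[0.0221, 0.0023, -0.06, 0.1, 20.7, -0.0]
```

View pics/c1.png

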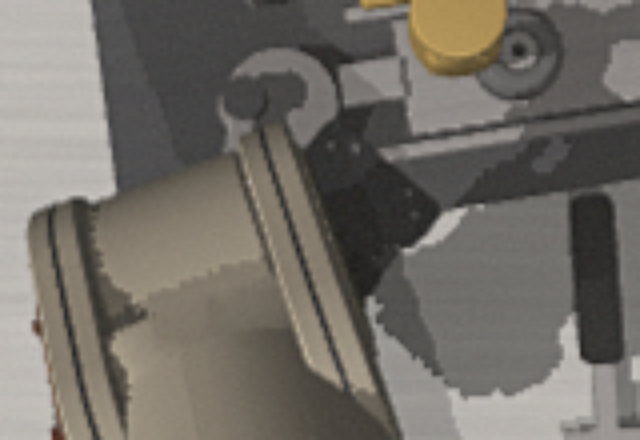

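View pics/d1.png

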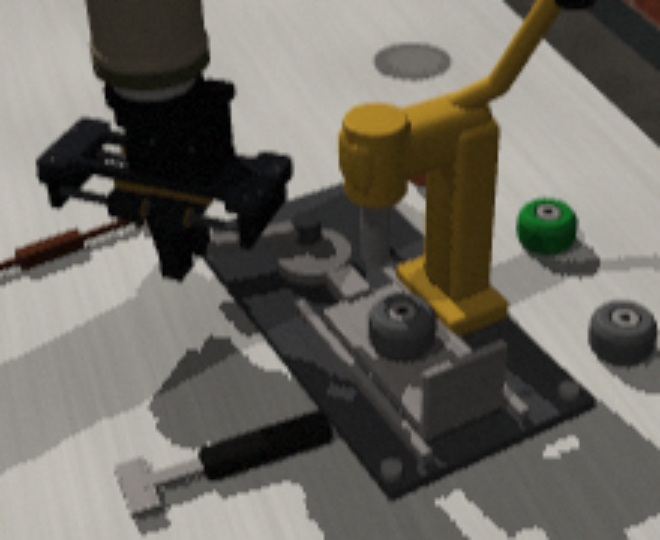

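The side crop shows the shut fingertips at (174,272), just on the near (-y) side of the knob, and nothing else is touched. I'll start pushing.

Emit:
arm_command --deltas '[-0.001,0.002,-0.009,0,0,0,-0.001,0.002,-0.018,0,0,0,0.003,0.002,-0.024,0,3,0,0.008,0.002,-0.03,0,6.5,0,0.012,0.002,-0.037,0,10,0,0.016,0.002,-0.045,0,13.5,0,0.0195,0.002,-0.052,0,17,0,0.022,0.002,-0.06,0,20.5,0]'

```text
time: 4.35
ee_pos: [0.4493, 0.1951, 0.0449]
eef_rot: [-0.355, -0.611, 0.612, 0.356]
ft_force: [-6.0, -1.0, 2.2]
width: 0.0002
```

Run:
```python
from plan import *
print(push(.7))
rows([push(a) for a in np.arange(.8,1.55,.1)])
p=snap('top','top2'); snap('side','side2')
j=cv2.imread('pics/side2.png')[120:300,200:420]
cv2.imwrite('pics/d2.png',cv2.resize(j,None,fx=3,fy=3))
```

```text
(np.float64(0.4504142815234502), np.float64(0.19453996202427815), 0.044, np.float64(119.45453150375324))
t 4.35 pos [0.4493 0.1951 0.0449] J 119.62121627380552 F [-6.0078 -1.0361  2.2198] q [-0.6998  0.2237  0.2173  2.012  -0.0616  0.9139  1.6377]
[0.0048, 0.0009, -0.0092, -0.1, 4.7, 0.1]
[0.0097, 0.0008, -0.0182, -0.1, 9.1, 0.0]
[0.0137, 0.0008, -0.0276, -0.1, 13.6, 0.0]
[0.0168, 0.0008, -0.0374, -0.1, 18.1, 0.0]
[0.0188, 0.0008, -0.0473, -0.1, 22.6, 0.0]
[0.0199, 0.0008, -0.0574, -0.1, 27.1, 0.0]
[0.02, 0.0008, -0.0676, -0.1, 31.6, 0.0]
[0.0191, 0.0007, -0.0776, -0.1, 36.1, 0.0]
```

View pics/d2.png

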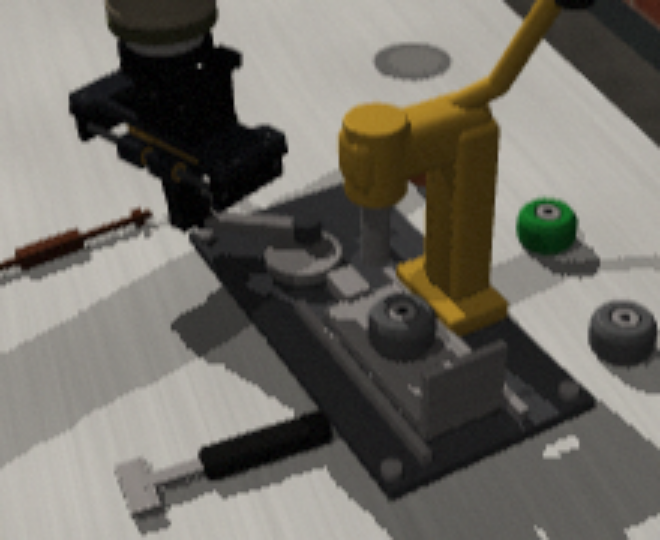

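The side crop shows the lever now running from the hub at (305,232) to the fingertips at (187,215), so it is turning. The force on the tool is 6 N.

Emit:
arm_command --deltas '[0.005,0.001,-0.009,0,4.5,0,0.01,0.001,-0.018,0,9,0,0.014,0.001,-0.028,0,13.5,0,0.017,0.001,-0.037,0,18,0,0.019,0.001,-0.047,0,22.5,0,0.02,0.001,-0.057,0,27,0,0.02,0.001,-0.068,0,31.5,0,0.019,0.001,-0.078,0,36,0]'

```text
time: 5.45
ee_pos: [0.5075, 0.2526, 0.0439]
eef_rot: [-0.525, -0.472, 0.472, 0.527]
ft_force: [-5.5, 6.7, -1.0]
width: 0.0006
```

Run:
```python
from plan import *
print(push(1.5))
rows([push(a) for a in np.arange(1.6,2.35,.1)])
```

```text
(np.float64(0.5073494354182653), np.float64(0.250082274212755), 0.044, np.float64(83.5583804835089))
t 5.45 pos [0.5075 0.2526 0.0439] J 83.78061650911378 F [-5.4949  6.7236 -0.9878] q [-0.788   0.3804  0.2952  1.8215 -0.1362  0.9589  1.028 ]
[0.0018, -0.0001, -0.0092, -0.1, 4.7, 0.1]
[0.0051, -0.0001, -0.0187, -0.1, 9.2, 0.1]
[0.0075, -0.0001, -0.0284, -0.1, 13.7, 0.1]
[0.0089, -0.0001, -0.0383, -0.1, 18.2, 0.1]
[0.0094, -0.0002, -0.0483, -0.1, 22.7, 0.1]
[0.0088, -0.0002, -0.0582, -0.1, 27.1, 0.1]
[0.0073, -0.0002, -0.068, -0.1, 31.6, 0.1]
[0.0048, -0.0002, -0.0775, -0.1, 36.1, 0.1]
```

Run:
```python
from plan import *
p=snap('top','top3'); snap('side','side3')
j=cv2.imread('pics/side3.png')[120:260,200:400];i=cv2.imread('pics/top3.png')[140:270,190:350]
cv2.imwrite('pics/d3.png',cv2.resize(j,None,fx=4,fy=4));cv2.imwrite('pics/c3.png',cv2.resize(i,None,fx=4,fy=4))
```

```text
(no output)
```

View pics/d3.png

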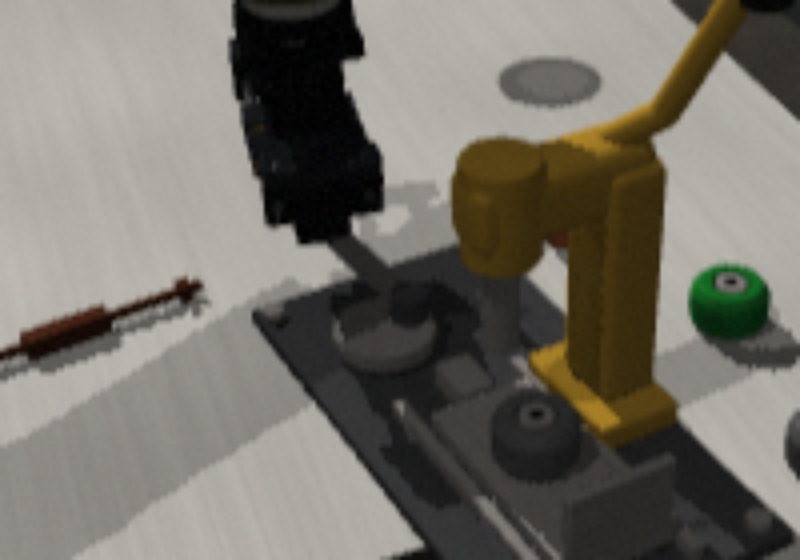

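View pics/c3.png

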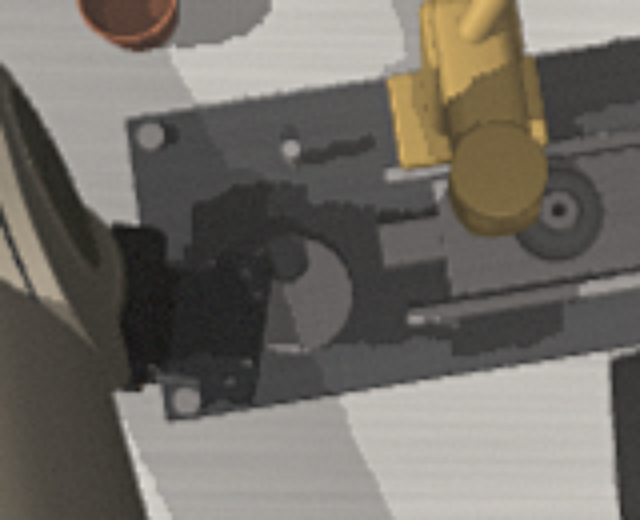

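Top crop: the hub is at (288,255) and the disc's bulk has swung round to the right and towards the robot. In the side crop the lever runs from the hub at (408,300) to the fingertips at (322,232). The push is still on the knob, so I'll continue.

Emit:
arm_command --deltas '[0.002,0,-0.009,0,4.5,0,0.005,0,-0.019,0,9,0,0.007,0,-0.028,0,13.5,0,0.009,0,-0.038,0,18,0,0.009,0,-0.048,0,22.5,0,0.009,0,-0.058,0,27,0,0.007,0,-0.068,0,31.5,0,0.005,0,-0.0775,0,36,0]'

```text
time: 6.55
ee_pos: [0.5868, 0.2501, 0.0445]
eef_rot: [-0.645, -0.288, 0.285, 0.648]
ft_force: [0.1, 8.5, -1.7]
width: 0.0007
```

Run:
```python
from plan import *
print(push(2.3))
rows([push(a) for a in (2.4,2.5,2.6,2.7,2.78,2.86,2.93,3.0)])
p=snap('top','top4'); snap('side','side4')
j=cv2.imread('pics/side4.png')[120:260,200:400];i=cv2.imread('pics/top4.png')[140:270,190:350]
cv2.imwrite('pics/d4.png',cv2.resize(j,None,fx=4,fy=4));cv2.imwrite('pics/c4.png',cv2.resize(i,None,fx=4,fy=4))
```

```text
(np.float64(0.5851382618147287), np.float64(0.24890484745740593), 0.044, np.float64(47.66222946326455))
t 6.55 pos [0.5868 0.2501 0.0445] J 47.82203966199359 F [ 0.0564  8.4663 -1.6616] q [-0.7922  0.5321  0.4194  1.6338 -0.2484  1.0241  0.5395]
[0.0006, 0.0005, -0.009, -0.1, 4.6, 0.3]
[0.0023, 0.0005, -0.0187, -0.1, 9.1, 0.3]
[0.0031, 0.0005, -0.0285, -0.1, 13.6, 0.3]
[0.0028, 0.0005, -0.0382, -0.1, 18.1, 0.3]
[0.002, 0.0005, -0.046, -0.1, 21.7, 0.3]
[0.0005, 0.0004, -0.0536, -0.2, 25.3, 0.3]
[-0.0013, 0.0004, -0.0601, -0.2, 28.4, 0.3]
[-0.0035, 0.0004, -0.0665, -0.2, 31.6, 0.3]
```

View pics/d4.png

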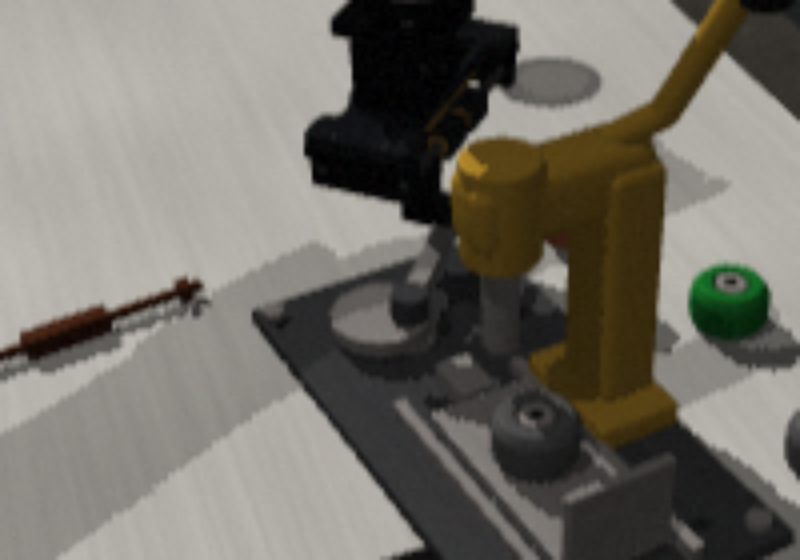

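View pics/c4.png

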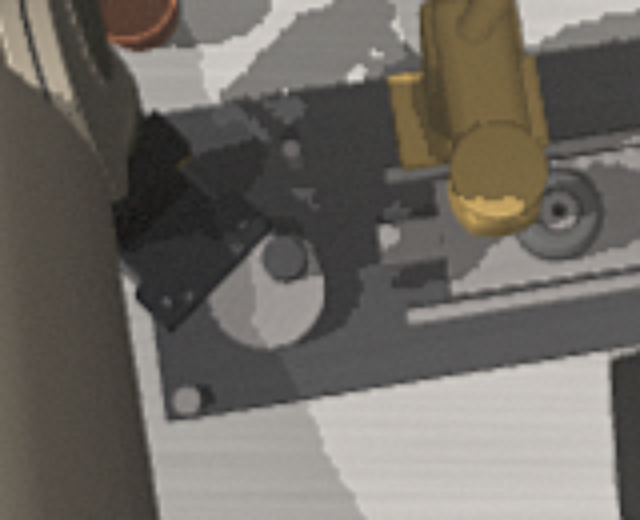

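The lever now runs from the hub to the fingertips, at about 2.3 rad. The cup at top crop (140,10) is clear.

Emit:
arm_command --deltas '[0.001,0,-0.009,0,4.5,0,0.002,0,-0.019,0,9,0,0.003,0,-0.0285,0,13.5,0,0.003,0,-0.038,0,18,0,0.002,0,-0.046,0,21.5,0,0.0005,0,-0.0535,0,25,0,-0.001,0,-0.06,0,28.5,0,-0.0035,0,-0.0665,0,31.5,0]'

```text
time: 7.65
ee_pos: [0.6341, 0.2001, 0.0447]
eef_rot: [-0.699, -0.101, 0.099, 0.701]
ft_force: [0.7, 3.8, 3.7]
width: 0.0006
```

Run:
```python
from plan import *
print(push(3.0))
rows([push(a) for a in (3.03,3.06,3.09,3.12,3.14)])
p=snap('top','top5'); snap('side','side5')
j=cv2.imread('pics/side5.png')[120:260,200:400];i=cv2.imread('pics/top5.png')[140:270,190:350]
cv2.imwrite('pics/d5.png',cv2.resize(j,None,fx=4,fy=4));cv2.imwrite('pics/c5.png',cv2.resize(i,None,fx=4,fy=4))
```

```text
(np.float64(0.6337803957759419), np.float64(0.20289316737926652), 0.044, np.float64(16.25309732055075))
t 7.65 pos [0.6341 0.2001 0.0447] J 16.212094834269692 F [0.7157 3.8196 3.7424] q [-0.7651  0.6116  0.5415  1.5579 -0.3465  1.0656  0.1475]
[0.0009, 0.0007, -0.0001, -0.1, 1.3, 0.2]
[0.0013, 0.0007, -0.0029, -0.1, 2.7, 0.2]
[0.0016, 0.0007, -0.0058, -0.1, 4.0, 0.2]
[0.0018, 0.0007, -0.0087, -0.1, 5.3, 0.2]
[0.0019, 0.0007, -0.0106, -0.1, 6.2, 0.2]
```

View pics/c5.png

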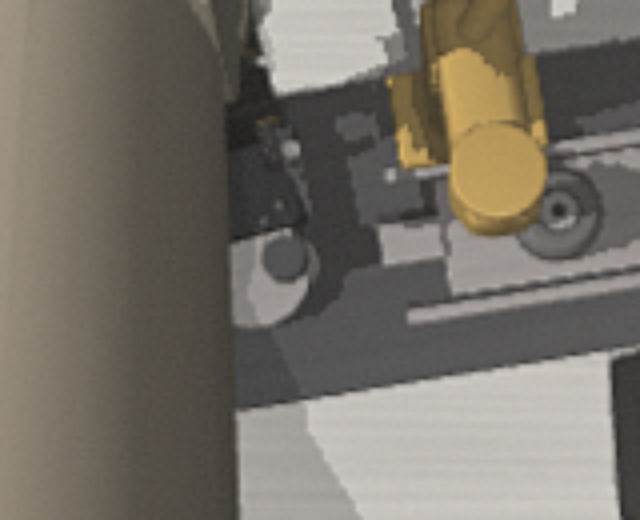

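View pics/d5.png

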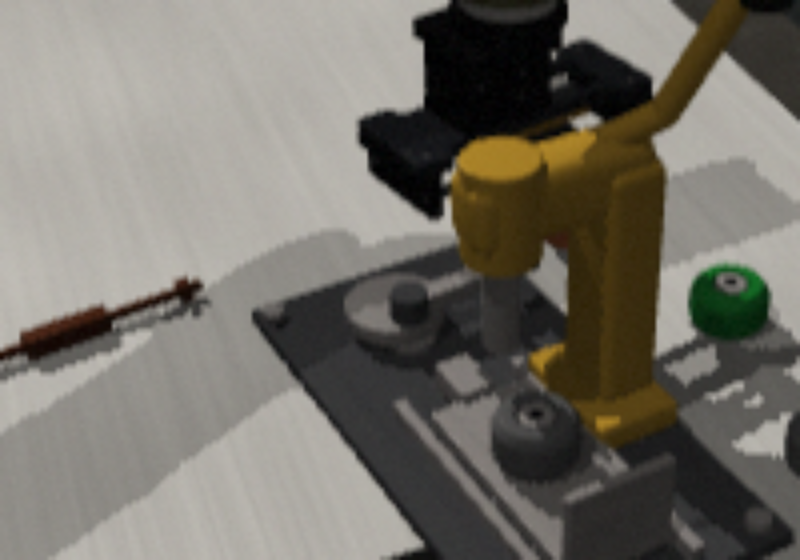

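The lever is now nearly parallel to bench +x, at about 3.03 rad. One more gentle push towards the stop.

Emit:
arm_command --deltas '[0.001,0,-0.002,0,1.5,0,0.001,0,-0.004,0,2.5,0,0.0015,0,-0.006,0,4,0,0.002,0,-0.009,0,5,0,0.002,0,-0.01,0,5,0,0.002,0,-0.01,0,5,0]'

```text
time: 8.5
ee_pos: [0.6363, 0.1933, 0.0436]
eef_rot: [-0.702, -0.069, 0.07, 0.705]
ft_force: [-3.3, 12.0, 4.5]
width: 0.0002
```

Run:
```python
from plan import *
p0=r.read_state()['ee_pos']
def W(x,y): c,s=np.cos(YAW),np.sin(YAW); return .564+c*x-s*y,.0671+s*x+c*y
b=(.095,.15);x,y=W(*b)
rows([(x,y,.044,10),(x,y,.10,10),(x,y,.16,10),(*W(.06,.19),.25,10)])
print(W(0,-.185),W(0,-.16))
```

```text
t 8.5 pos [0.6363 0.1933 0.0436] J 11.323161116995529 F [-3.3127 12.0339  4.5484] q [-0.7631  0.62    0.5585  1.5549 -0.3635  1.072   0.0853]
[0.0031, -0.0002, 0.038, -0.3, 1.3, -0.1]
[0.003, -0.0562, 0.0383, -0.3, 1.3, -0.1]
[0.0029, -0.1162, 0.0385, -0.3, 1.3, -0.1]
[-0.0312, -0.206, 0.0798, -0.3, 1.3, -0.1]
(np.float64(0.5957180177408565), np.float64(-0.11516071258115586)) (np.float64(0.5914317991272273), np.float64(-0.09053088655667534))
```

Emit:
arm_command --deltas '[0.002,0,0.019,0,1,0,0.003,0,0.038,0,1,0,0.003,-0.05,0.038,0,1,0,0.003,-0.1,0.038,0,1,0,-0.01,-0.15,0.055,0,1,0,-0.03,-0.2,0.08,0,1,0,-0.06,-0.2,0.08,0,1,0,-0.09,-0.2,0.08,0,1,0]'

```text
time: 9.5
ee_pos: [0.5328, 0.2503, 0.2436]
eef_rot: [0.705, 0.063, -0.063, -0.704]
ft_force: [-0.1, 0.6, 0.1]
width: 0.0008
```

```bash
cat >> plan.py <<'E'
def W(x,y): c,s=np.cos(YAW),np.sin(YAW); return .564+c*x-s*y,.0671+s*x+c*y
def WP(x,y,z,J=9.9): return (*W(x,y),z,J)
E
python3 - <<'E'
from plan import *
s=r.read_state();P=s['ee_pos'];c0=(P[0],P[1],P[2],10)
rows(lin(c0,WP(-.14,.12,.26),4)+lin(WP(-.14,.12,.26),WP(-.14,-.10,.26),4))
p=snap('top','top6'); snap('side','side6')
j=cv2.imread('pics/side6.png')[120:260,200:400];i=cv2.imread('pics/top6.png')[140:270,190:350]
cv2.imwrite('pics/d6.png',cv2.resize(j,None,fx=4,fy=4));cv2.imwrite('pics/c6.png',cv2.resize(i,None,fx=4,fy=4))
E
```

```text
t 9.5 pos [0.5328 0.2503 0.2436] J 10.212194896910713 F [-0.0532  0.5888  0.0697] q [-1.0399  0.2671  0.6375  1.5606 -0.1604  1.3673 -0.2087]
[-0.0353, -0.0041, -0.0163, 0.0, 0.2, -0.0]
[-0.0705, -0.0082, -0.0325, 0.0, 0.3, -0.0]
[-0.1058, -0.0123, -0.0488, 0.0, 0.3, -0.0]
[-0.1411, -0.0163, -0.065, 0.0, 0.3, -0.0]
[-0.1414, -0.0163, -0.12, 0.0, 0.3, -0.0]
[-0.1417, -0.0163, -0.175, 0.0, 0.3, -0.0]
[-0.142, -0.0162, -0.23, 0.0, 0.3, -0.0]
[-0.1424, -0.0162, -0.285, 0.0, 0.3, -0.0]
```

View pics/c6.png

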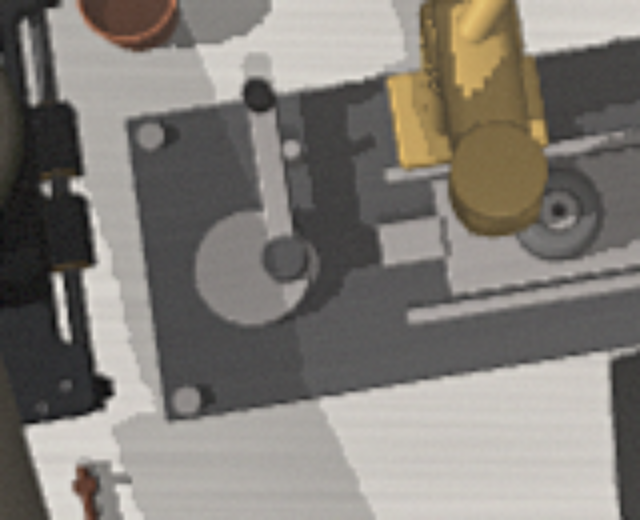

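View pics/d6.png

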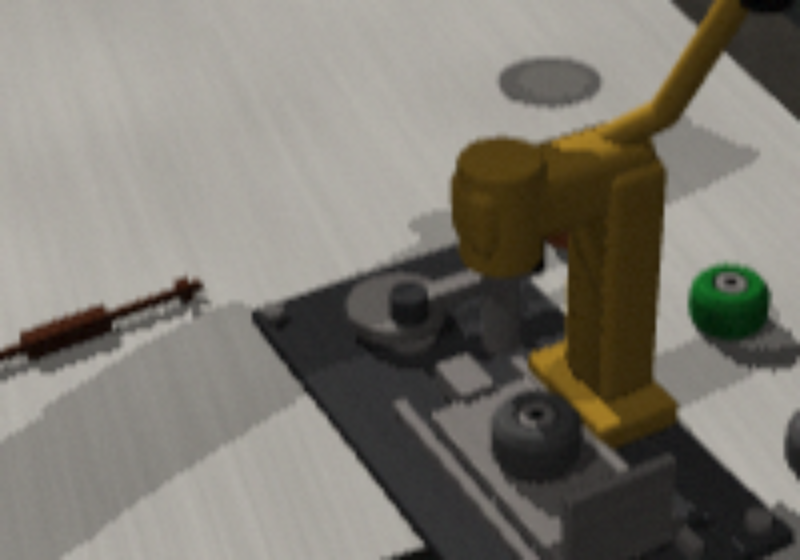

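Top crop: the knob is at (260,96), the hub at (287,257) and the stop pin at (291,148) touches the lever's side. I'll compute the angle while moving on.

Run:
```python
from plan import *
p=r.camera('top')
k=ray(p,(140+95/4,190+260/4),.066)[:2];h=ray(p,(140+257/4,190+286/4),.05)[:2]
for b in (PIV,h):
  d=k-b;print(np.hypot(*d),np.pi+YAW-np.arctan2(d[1],d[0]))
```

```text
0.09153641215028951 3.1566233884378514
0.09231154325632915 3.1427096240641026
```

Emit:
arm_command --deltas '[-0.035,-0.004,-0.016,0,0,0,-0.07,-0.008,-0.032,0,0,0,-0.105,-0.012,-0.049,0,0,0,-0.14,-0.016,-0.065,0,0,0,-0.141,-0.016,-0.12,0,0,0,-0.142,-0.016,-0.175,0,0,0,-0.142,-0.016,-0.23,0,0,0,-0.142,-0.016,-0.285,0,0,0]'

```text
time: 10.65
ee_pos: [0.4449, -0.0576, 0.2598]
eef_rot: [0.704, 0.063, -0.062, -0.704]
ft_force: [0.8, -0.7, -0.6]
width: 0.0002
```

Run:
```python
from plan import *
s=r.read_state();P=s['ee_pos'];c0=(P[0],P[1],P[2],10)
rows(lin(c0,WP(-.13,-.24,.22),3)+lin(WP(-.13,-.24,.22),WP(-.012,-.24,.13),3)+lin(WP(-.012,-.24,.13),WP(-.012,-.20,.05),2))
```

```text
t 10.65 pos [ 0.4449 -0.0576  0.2598] J 10.129207821793285 F [ 0.8394 -0.7246 -0.6048] q [-0.9832 -0.2242  0.8982  1.878   0.1776  1.4068  0.0502]
[0.0027, 0.0133, -0.0459, 0.0, 0.2, 0.0]
[0.0054, 0.0266, -0.0918, 0.0, 0.2, 0.0]
[0.008, 0.0399, -0.1376, 0.0, 0.2, 0.0]
[0.0474, 0.0699, -0.1378, 0.0, 0.2, 0.0]
[0.0867, 0.0999, -0.138, 0.0, 0.2, 0.0]
[0.126, 0.1299, -0.1381, 0.0, 0.2, 0.0]
[0.1261, 0.1699, -0.1181, 0.0, 0.2, 0.0]
[0.1261, 0.2099, -0.0981, 0.0, 0.2, 0.0]
```

Cam at ~3.14 (the stop). Next, move behind the carriage.

Emit:
arm_command --deltas '[0.003,0.013,-0.046,0,0,0,0.005,0.027,-0.092,0,0,0,0.008,0.04,-0.138,0,0,0,0.047,0.07,-0.138,0,0,0,0.087,0.1,-0.138,0,0,0,0.126,0.13,-0.138,0,0,0]'

```text
time: 11.4
ee_pos: [0.5945, -0.1693, 0.1268]
eef_rot: [0.705, 0.062, -0.064, -0.704]
ft_force: [0.1, -0.1, 1.9]
width: 0.0004
```

Run:
```python
from plan import *
rows(lin(WP(-.012,-.24,.13),WP(-.012,-.195,.05),4)+lin(WP(-.012,-.195,.05),WP(-.012,-.175,.05),2))
p=snap('side','side7');snap('top','top7')
```

```text
t 11.4 pos [ 0.5945 -0.1693  0.1268] J 10.175583319597871 F [ 0.0845 -0.0783  1.895 ] q [-0.5507  0.5859  1.0396  1.6383 -0.5281  1.2297  0.7772]
[-0.0014, 0.0168, 0.0094, 0.1, 0.3, -0.1]
[-0.0013, 0.0368, 0.0207, 0.1, 0.3, -0.1]
[-0.0012, 0.0568, 0.0319, 0.1, 0.3, -0.1]
[-0.001, 0.0768, 0.0432, 0.1, 0.3, -0.1]
[-0.001, 0.0768, 0.0532, 0.1, 0.3, -0.1]
[-0.0009, 0.0768, 0.0632, 0.1, 0.3, -0.1]
```

View pics/side7.png

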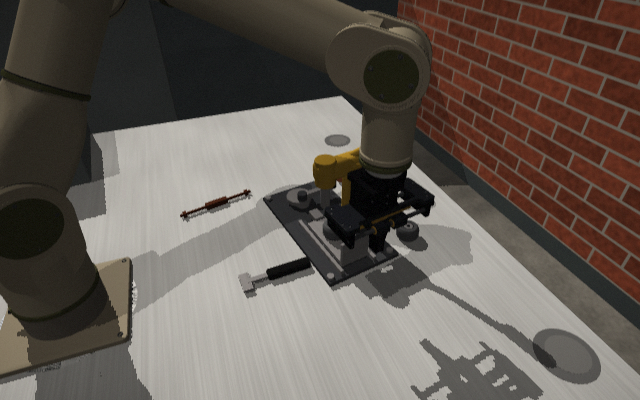

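View pics/top7.png

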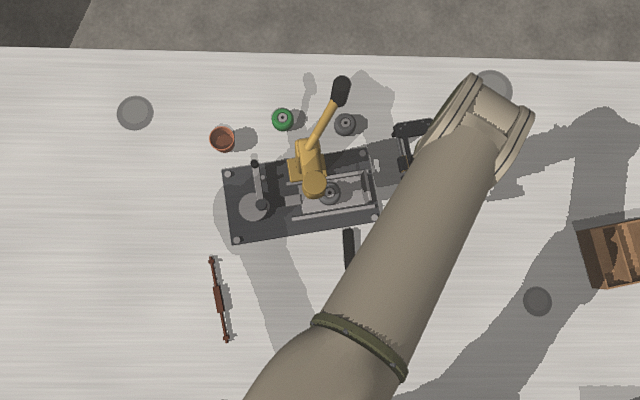

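Run:
```python
from plan import *
p=r.camera('top')
for z in(.35,.45):
  for px in((100,450),(75,475),(120,480)):
    print(z,px,ray(p,px,z))
print(ray(p,(88,341),.37),W(.123,-.09))
```

```text
0.35 (100, 450) [ 0.6834 -0.1789  0.35  ]
0.35 (75, 475) [ 0.728  -0.2229  0.35  ]
0.35 (120, 480) [ 0.65   -0.2271  0.35  ]
0.45 (100, 450) [ 0.6418 -0.1407  0.45  ]
0.45 (75, 475) [ 0.6794 -0.1778  0.45  ]
0.45 (120, 480) [ 0.6136 -0.1814  0.45  ]
[0.6914 0.0029 0.37  ] (np.float64(0.7006091310495095), np.float64(-0.00047917810907385783))
```

The wrist's nearest edge stays about 5 cm from the hand-lever grip at the end of the push, so it's clear. Descend behind the plate.

Emit:
arm_command --deltas '[-0.003,0.017,0.008,0,0,0,-0.003,0.037,0.018,0,0,0,-0.003,0.057,0.028,0,0,0,-0.003,0.077,0.04,0,0,0,-0.003,0.077,0.048,0,0,0,-0.003,0.077,0.056,0,0,0]'

```text
time: 12.3
ee_pos: [0.5803, -0.1137, 0.0529]
eef_rot: [0.704, 0.063, -0.063, -0.704]
ft_force: [0.4, -0.9, 0.4]
width: 0.0001
```

Run:
```python
from plan import *
rows([WP(-.014,y,.05) for y in(-.174,-.168,-.162,-.156,-.15,-.144,-.138,-.133)])
snap('side','side8')
j=cv2.imread('pics/side8.png')[150:290,250:450]
cv2.imwrite('pics/d8.png',cv2.resize(j,None,fx=4,fy=4))
```

```text
t 12.3 pos [ 0.5803 -0.1137  0.0529] J 10.200575942522429 F [ 0.3879 -0.8886  0.3565] q [-0.6386  0.6122  0.9945  1.7757 -0.5789  1.0773  0.7389]
[0.001, 0.0029, 0.0069, 0.0, 0.3, 0.0]
[0.0011, 0.0029, 0.0129, 0.0, 0.3, 0.0]
[0.0011, 0.0029, 0.0189, 0.0, 0.3, 0.0]
[0.0011, 0.0029, 0.0249, 0.0, 0.3, 0.0]
[0.0012, 0.0029, 0.0309, 0.0, 0.3, 0.0]
[0.0012, 0.0029, 0.0369, 0.0, 0.3, 0.0]
[0.0012, 0.0029, 0.0429, 0.0, 0.3, 0.0]
[0.0013, 0.0029, 0.0479, 0.0, 0.3, 0.0]
```

View pics/d8.png

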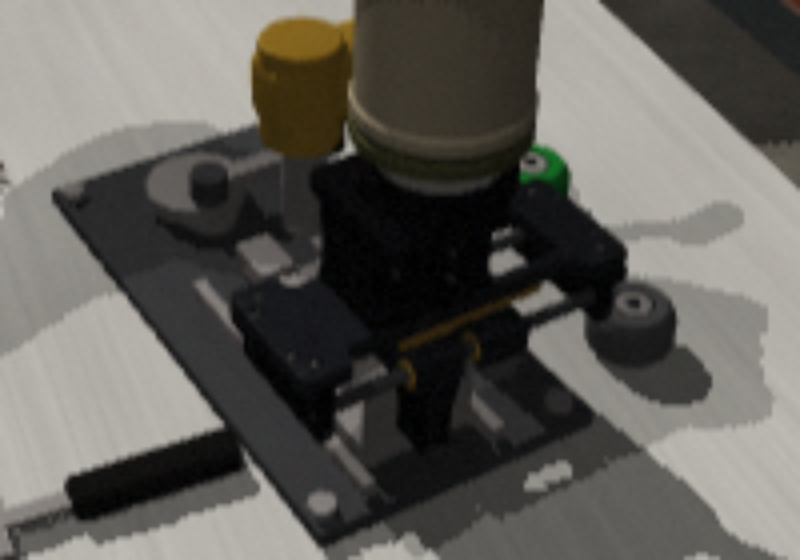

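The fingertips, at crop (425,440), are behind the rear plate. Push forward slowly.

Emit:
arm_command --deltas '[0,0.001,0.006,0,0,0,0.001,0.002,0.012,0,0,0,0.001,0.002,0.018,0,0,0,0.001,0.002,0.024,0,0,0,0.001,0.002,0.03,0,0,0,0.001,0.002,0.036,0,0,0,0.001,0.002,0.042,0,0,0,0.001,0.002,0.048,0,0,0]'

```text
time: 13.35
ee_pos: [0.5726, -0.0663, 0.0507]
eef_rot: [-0.704, -0.063, 0.063, 0.704]
ft_force: [2.7, -3.5, 0.6]
width: 0.0004
```

Run:
```python
from plan import *
rows([WP(-.014,y,.05) for y in(-.131,-.129,-.127,-.125)])
snap('side','side9');snap('top','top9')
j=cv2.imread('pics/side9.png')[150:290,250:450]
cv2.imwrite('pics/d9.png',cv2.resize(j,None,fx=4,fy=4))
```

```text
t 13.35 pos [ 0.5726 -0.0663  0.0507] J 10.198151328595644 F [ 2.6718 -3.5077  0.6105] q [-0.744   0.5878  1.0087  1.8174 -0.5685  1.0587  0.66  ]
[0.0004, 0.0007, 0.0019, 0.0, 0.3, 0.0]
[0.0004, 0.0007, 0.0039, 0.0, 0.3, 0.0]
[0.0004, 0.0007, 0.0059, 0.0, 0.3, 0.0]
[0.0004, 0.0007, 0.0079, 0.0, 0.3, 0.0]
```

View pics/d9.png

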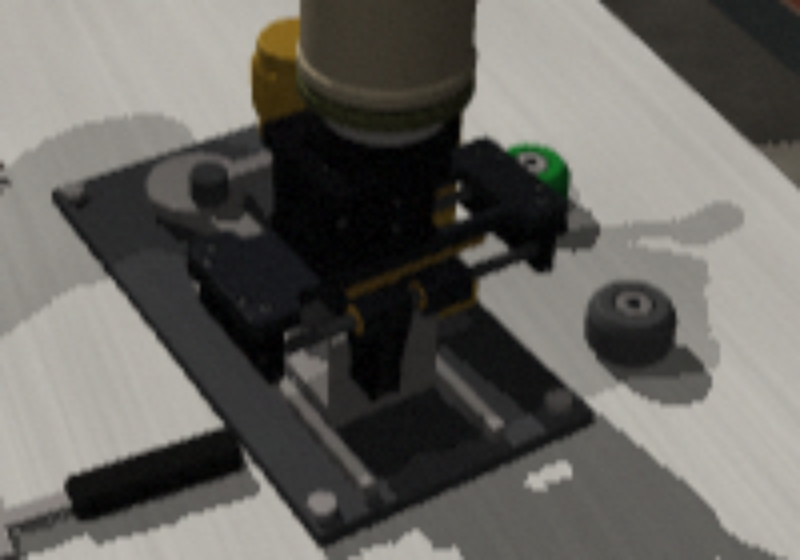

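The carriage is moving with 3.5 N, the friction level. Continue to the hard stop.

Emit:
arm_command --deltas '[0,0,0.002,0,0,0,0,0,0.004,0,0,0,0,0,0.006,0,0,0,0,0,0.006,0,0,0]'

```text
time: 13.95
ee_pos: [0.5713, -0.0617, 0.0504]
eef_rot: [0.705, 0.063, -0.063, -0.704]
ft_force: [2.5, -5.1, -2.6]
width: 0.0003
```

Emit:
arm_command --deltas '[0,0,0.002,0,0,0,0,0,0.004,0,0,0,0,0,0.005,0,0,0,0,0,0.005,0,0,0]'

```text
time: 14.45
ee_pos: [0.5712, -0.0616, 0.0506]
eef_rot: [0.707, 0.062, -0.06, -0.702]
ft_force: [10.2, -20.9, -13.1]
width: 0.0005
```

The force rose to 21 N with no motion, so it's at the hard stop. Retreat.

Emit:
arm_command --deltas '[0,0,-0.02,0,0,0,0,0,-0.05,0,0,0,0,0,-0.08,0,0,0,0,-0.05,-0.1,0,0,0,0,-0.1,-0.12,0,0,0,-0.04,-0.15,-0.15,0,0,0,-0.08,-0.18,-0.18,0,0,0,-0.12,-0.2,-0.21,0,0,0]'

```text
time: 15.45
ee_pos: [0.4887, -0.2844, 0.2519]
eef_rot: [-0.704, -0.063, 0.063, 0.705]
ft_force: [0.9, -0.7, 0.7]
width: 0.0005
```

Run:
```python
from plan import *
s=r.read_state();print(s['time'],s['ee_pos'],s['ft_force'])
p=snap('side','side10');t=snap('top','top10')
j=cv2.imread('pics/side10.png')[150:290,250:450];i=cv2.imread('pics/top10.png')[100:260,200:400]
cv2.imwrite('pics/d10.png',cv2.resize(j,None,fx=4,fy=4));cv2.imwrite('pics/c10.png',cv2.resize(i,None,fx=3.7,fy=3.7))
for n,pp in(('top',t),('side',p)):
  for q,z in(('wheel_mid',.045),('push_face',.05),('spare_mid',.017),('cup',.0225),('lever_knob',.05),('scraper',.01),('axle',.01)):
    for b in r.boxes_of(pp,q)[:2]: print(n,q,round(b['conf'],2),b['centre'],ray(pp,b['centre'],z)[:2])
```

```text
15.45 [ 0.4887 -0.2844  0.2519] [ 0.9118 -0.7086  0.7373]
top wheel_mid 0.94 [120.2, 284.0] [0.7513 0.1069]
top wheel_mid 0.49 [199.6, 311.5] [0.561  0.0399]
top push_face 0.93 [201.8, 320.4] [0.5554 0.0194]
top spare_mid 0.56 [121.6, 341.4] [ 0.7603 -0.0329]
top spare_mid 0.5 [199.9, 253.6] [0.5628 0.1765]
top cup 0.97 [136.9, 221.8] [0.7145 0.2567]
top cup 0.61 [197.9, 322.4] [0.5688 0.0134]
top lever_knob 0.65 [204.0, 252.8] [0.5484 0.1743]
top scraper 0.62 [267.3, 349.8] [ 0.4065 -0.0524]
top axle 0.82 [299.6, 223.2] [0.3312 0.2401]
top axle 0.43 [200.7, 323.4] [0.564  0.0103]
side push_face 0.73 [246.8, 334.3] [ 0.5528 -0.0621]
side push_face 0.49 [253.1, 335.5] [ 0.5479 -0.0813]
side spare_mid 0.83 [229.0, 403.6] [ 0.7485 -0.0313]
side lever_knob 0.68 [192.5, 301.3] [0.5478 0.1601]
side scraper 0.8 [272.1, 272.8] [ 0.4124 -0.05  ]
side axle 0.88 [200.6, 216.1] [0.3332 0.2606]
```

View pics/d10.png

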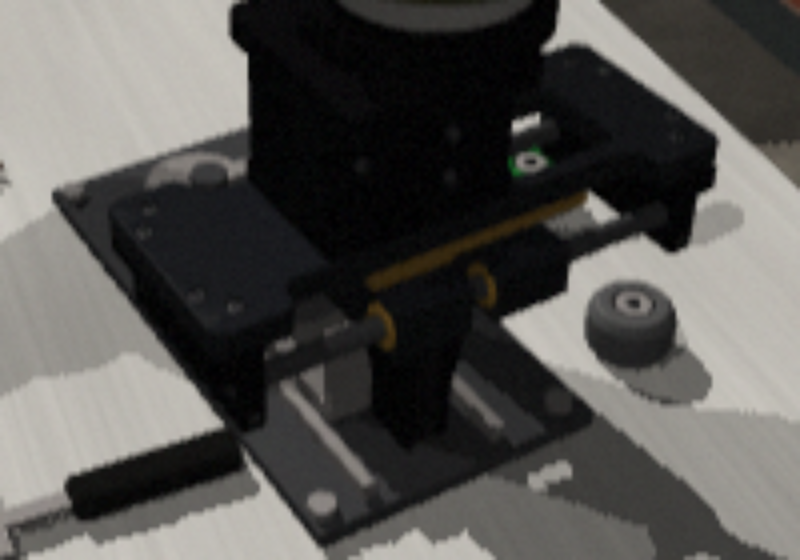

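View pics/c10.png

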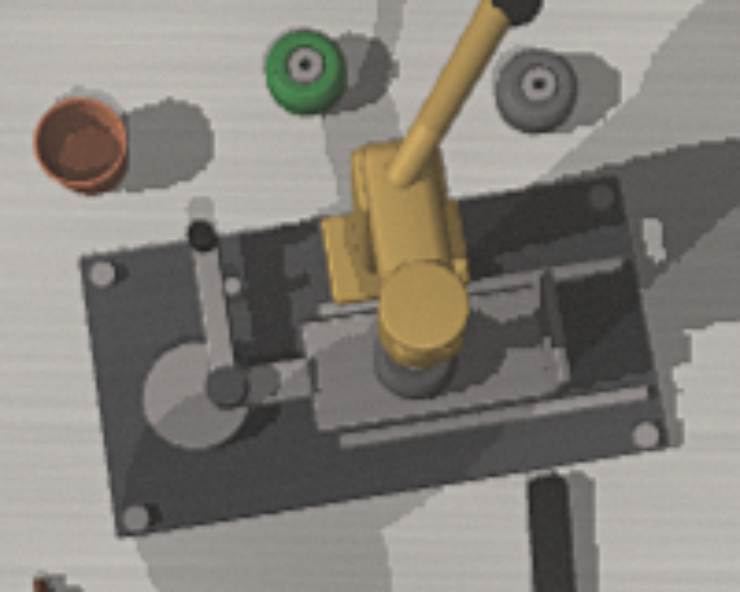

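The top crop shows the wheel at (415,365) below the puller head, the carriage nose against the cam, and the lever at the pin. I'll move the hand out of the side view for a last check.

Emit:
arm_command --deltas '[-0.02,0,-0.04,0,0,0,-0.04,0,-0.08,0,0,0,-0.05,0,-0.12,0,0,0,-0.05,0,-0.16,0,0,0]'

```text
time: 16.75
ee_pos: [0.4683, -0.4517, 0.2506]
eef_rot: [-0.704, -0.063, 0.062, 0.704]
ft_force: [1.0, 0.2, 0.7]
width: 0.0006
```

Run:
```python
from plan import *
p=snap('side','side11');t=snap('top','top11')
j=cv2.imread('pics/side11.png')[120:290,250:450];cv2.imwrite('pics/d11.png',cv2.resize(j,None,fx=3.5,fy=3.5))
for n in('wheel_mid',):
  for b in r.boxes_of(p,n)[:4]: print(b['conf'],b['centre'],ray(p,b['centre'],.045))
print('spindle',W(0,-.03),'exp px',proj(p,(*W(0,-.03),.045)))
```

```text
0.85 [217.6, 325.5] [0.5728 0.0458 0.045 ]
0.6 [233.7, 332.5] [ 0.5671 -0.015   0.045 ]
spindle (np.float64(0.569143462336355), np.float64(0.03754420877062338)) exp px [219.9505 325.301 ]
```

View pics/d11.png

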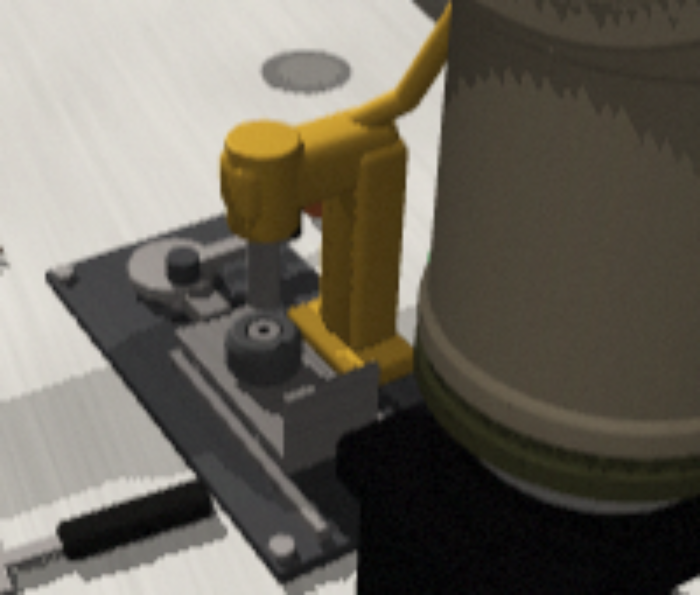

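Run:
```python
from plan import *
p=r.camera('side')
f=lambda X:((proj(p,X)-[120,250])*3.5)[::-1]
print('spindle end',f((*W(0,-.03),.086)),'bore top',f((*W(0,-.03),.062)))
for t in(0.033,.04): print(t,'plate rear top corners',f((*W(-.035,-.16+t),.08)),f((*W(.035,-.16+t),.08)))
print('bore meas', ray(p,(120+329/3.5,250+264/3.5),.062), W(0,-.03))
```

```text
spindle end [263.466  303.0001] bore top [263.5177 330.6971]
0.033 plate rear top corners [294.5341 410.9644] [387.9417 373.3814]
0.04 plate rear top corners [288.634  404.4198] [381.7088 367.2473]
bore meas [0.5701 0.0392 0.062 ] (np.float64(0.569143462336355), np.float64(0.03754420877062338))
```

The wheel bore is within 2 mm of the spindle axis. The plate corners, at (285,403) and (378,363), match full travel (40 mm). The hand is clear, so I'll hand in.

```bash
python3 -c "
from bench import r
print(r.close_job())"
```

```text
the job is handed in; nothing more can be done
None
```

I pushed the cam lever round to its stop pin with the shut fingertips. Then I pushed the carriage by its rear plate until it hit the hard stop, where the force rose to about 21 N with no further motion. Finally I backed the hand well clear and handed the job in. No verdict came back, and about 17 s of the 62 s were used.

**Last checks**
- **Cam:** it measured about 3.14 rad from the knob position, taken before the carriage push. In later pictures the lever still lies at the pin.
- **Carriage:** the plate corners in the side picture fit the full 40 mm of travel.
- **Wheel:** it sits flat on its post, with its bore about 2 mm from the spindle axis. The side-view detector put the wheel centre about 9 mm off, right at the limit. I trusted the bore measurement over it, because the picture agrees with the bore.
- **Other things:** the spare wheel, cup, axle and green wheel look unmoved. The scraper's detected centre in the top picture shifted by about 10 mm, but the side picture shows almost no change, so I take that as detector noise.

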